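# Click the pill wheel round to its spout

### The arm

A 6-joint arm with a two-finger parallel gripper is mounted at the origin on the work surface. World frame = base frame: x ahead of the robot, y to its left, z up, the work surface at z = 0. Lengths are in m, angles in rad, forces in N, time in s.
With the tool pointing down it reaches from about 0.325 to 0.925 m from the base axis. Payload 3.1 kg.
Tool frame: the origin (TCP) lies on the centre line of the jaws, within the pads' length; the fingertips stand 11 mm ahead of it and the grasp point (between the pads) lies 8 mm behind it; z points along the fingers, y is the line along which they close (so a half turn about z gives the same grasp; the last joint's range is limited). The gripper opens to 85 mm and grips with 20 to 120 N. Pads are 22 mm wide; open, the fingers measure 114 mm over their backs; the gripper's body (76 mm by 85 mm) begins 54 mm behind the grasp point. The pads swing forward as they close: fully open they stand 13 mm farther back than shut.
Start: joints at [-1.234, 0.217, 1.613, -0, 1.311, -0.112], TCP at [0.271, -0.563, 0.242] pointing down, gripper open.
Joint ranges: [-2.75, 2.75], [-0.78, 2.1], [0.31, 2.55], [-1.13, 4.27], [0.13, 2.63], [-2.58, 2.58]. Speed limits (rad/s): [2.79, 2.79, 3.14, 3.14, 3.14, 3.14].

### API

Orientations are given as a unit quaternion [w, x, y, z].
In Python, from bench import bot, capture, get_calibration, ticket, models gives the robot as it stands.
- The arm moves only by the tool play_rows, never from a script. Its argument "moves" is a list of rows, each an object with "jaw": the gripper's target within -1 to 1 (shut at 1, half-way at 0, fully open at -1); "offset": the shift along the world's x, y, z scaled (see below), a list of three; "roll": the turn about the world's z scaled (see below). In form: [{"jaw": jaw, "offset": [dx, dy, dz], "roll": roll}, ...]. A call has 1 to 20 rows; each row shifts and turns the commanded pose from where the row before left it; what a row does not reach is not made up. The controller multiplies each number of a shift by 50 mm and each number of a turn by 4 degrees. A row lasts 1/10 s, in which the tool goes at most 50 mm and 8.59 degrees, less where a joint would pass 70% of its speed; a pose out of reach is approached as far as the arm can. A call with a number of a shift or a turn outside -1 to 1 is refused whole. A call with a gripper value outside its range is refused whole. The fingers move at their own pace and stop on an object; "force" is the grip in N (left out, the last holds). Time passes only in rows, so rows that do not move let the fingers close. It gives the time, the measured TCP pose, the force, the opening and the grip force at its end, in the units of the state.
- bot.read_state(): the state, without advancing time (a new reading comes with each control period).
- capture(name): name is "side" or "top"; returns (picture, depth): 480x640x3 uint8, red, green, blue; 480x640 float32, m along the optical axis (not along the pixel's ray), 0 where there is no reading.
- get_calibration(name): a dict with "K" (3x3 intrinsics, pixels), "T" (4x4, takes a point from camera to world coordinates). Camera axes: x right, y down, z forward; pixel columns grow to the right and rows downward; lengths in m; the calibration is good to about 2 mm. A picture is of the moment at which its call begins. get_calibration takes no time and is no camera call.
- ticket.sign_off(): hands the job in; it is judged then, once.
Trained networks look in the newest picture that a camera, given by its name, has taken for a name from the list of things; names that differ only in an ending like _2 or _b are one class to them, and where a whole thing is asked for, a point or a joint stands for the part that bears it (a point fixed in the world has none). Each returns a list of dicts, best first, with "score" (0 to 1); they miss things now and then, are a little off and sometimes report something else, mostly with a low value. They report only what shows in the picture. A call takes as long as a camera call. They do not tell look-alikes from the thing itself.
- models.masks_of(camera, name): "mask" (480x640 bool, what is visible of it) and "position" ([column, row] in pixels, amid what is visible of it).
The state is a dict: "t": time; "qpos": joint angles; "dq": joint speeds; "joint_efforts": joint torques, N m; "tool_pos": TCP position; "tool_rot": TCP orientation; "wrist_force": force on the tool from outside, world axes, zero at the start; "torque": the same for the moment, N m; "grip_width": finger opening in m; "finger_force": force on a finger pad.
Only numpy, scipy, OpenCV 4.12 (cv2) and the standard library are available. Lean on these libraries where they do the work, as an engineer would, in place of code of your own. Each camera call takes 0.05 s, during which the arm holds its last target. There are 200 camera calls.

### The job

Set the bedside pill dispenser to its dose: flick the toothed edge of its thumbwheel with a fingertip, gently and counter-clockwise as seen from above, until the round dose hole stands over the spout, clicked in and not a click further, letting the wheel settle in each of the last two clicks before the spout on the way. The dispenser stays standing where it is, not lifted or shoved, and the tumbler, the battery box and the lantern are left alone.

Things in the scene. Friction and masses are not known exactly. Their poses are not given: they have to be found in the camera images.
- dispenser: Round pill dispenser, loose, about 1 kg: a grey drum 84 mm wide, 40 mm high, under a white star-shaped thumbwheel. Origin: centre of its underside, on the wheel's axis; z up. The spout points along its own -x: an open white chute 36 mm wide, at most 16 mm high, reaching to 87 mm from the axis, well below the wheel.
- wheel (a joint): Wheel angle in rad, growing counter-clockwise seen from above; 0 = hole over the spout. It clicks in every 0.785 rad (8 a turn, 0 included): about 1 N on a tooth moves it, and once past half a click it snaps on into the next click by itself and stays. It starts clicked in 3 or 4 clicks short (about -2.36 or -3.14). Stops at -3.6 and 2.0.
- hub (a point): Centre of the wheel's top face, 58 mm above the work surface. The wheel is a disc 88 mm wide, underside 42 mm up, with 8 square teeth of its full height (16 mm), 8 mm wide, out to 61 mm from the axis. The gaps between teeth are open to below (the drum is narrower); gap middles lie every 45 degrees, and at each click one gap's middle points along the spout.
- hole (a point): Centre of the dose hole: a dark round opening 21 mm wide in a thin grey rim on the wheel's top face, 29 mm from the axis, in line with the middle of a gap between teeth; it turns with the wheel. The plain grey cap in the wheel's middle is the hub.
- spout (a point): Point on the floor of the spout, 75 mm from the wheel's axis and 6 mm above the work surface, in the direction where the dose hole must come to stand.
- tumbler: Steel tumbler, loose, to be left alone: 72 mm across the rim, 100 mm high. Origin: centre of its underside, z up.
- battery_box: Red battery clip box, loose, to be left alone: 75 x 65 mm, 36 mm high. Origin: centre of its underside, z up.
- lantern: White rechargeable lantern, loose, to be left alone: 88 mm in diameter, 125 mm high, 161 mm with its wire bail. Origin: centre of its underside, z up.
There are look-alikes about, which are no part of the job. What is shaped like the dispenser but blue or orange is not meant.

How it is judged:
On the way, in this order (a step that is already met when the one before it is completed fails the run):
1. the wheel rests two clicks before the spout (value of joint wheel between -1.721 and -1.421 rad and velocity of joint wheel between -0.1 and 0.1 rad/s), for 0.2 s.
2. the wheel rests one click before the spout (value of joint wheel between -0.935 and -0.635 rad and velocity of joint wheel between -0.1 and 0.1 rad/s), for 0.2 s.
At the end, for the whole second after the job is handed in: The wheel is clicked in with its hole over the spout (joint within 0.12 rad of 0) and at rest; the dispenser stands upright within 20 mm of where it began, its spout within 30 mm; the tumbler, battery box and lantern stand within 15 mm of where they began (value of joint wheel between -0.12 and 0.12 rad and velocity of joint wheel between -0.1 and 0.1 rad/s and distance of dispenser from where it was at the start of the episode below 0.02 m and distance of spout from where it was at the start of the episode below 0.03 m and angle between dispenser's own z axis and vertical below 0.05 rad and linear speed of dispenser below 0.02 m/s and distance of each of tumbler, battery_box, lantern from where it was at the start of the episode below 0.015 m and angle between each of tumbler, battery_box, lantern's own z axis and vertical below 0.1 rad); the robot touches nothing.
It fails at once if the wheel is turned more than half a click past the spout, or back against its stop (value of joint wheel above 0.42 rad or value of joint wheel below -3.55 rad).
It fails at once if the dispenser is lifted, tipped or shoved more than 30 mm (height (world z) of dispenser above 0.008 m or angle between dispenser's own z axis and vertical above 0.2 rad or distance of dispenser from where it was at the start of the episode above 0.03 m).
It fails at once if the dispenser is pushed with more than 15 N (contact force between any of the fingers, the arm and dispenser above 15 N).
It fails at once if the tumbler, battery box or lantern is moved more than 15 mm (distance of any of tumbler, battery_box, lantern from where it was at the start of the episode above 0.015 m).
It also fails if it takes over 58 s, if anything falls off the work surface, if the arm or the gripper's body presses on something with over 40 N, if the wrist force passes 120 N, or if a joint passes its speed limit or range.

## Working session

There is one attempt and no reset: what is moved stays moved. The work goes in short steps, Python scripts to look and compute and a tool call to move; the robot and the scene stay as the last step left them, time stands still between calls to the robot, and variables do not carry over. Pictures are saved under pics/ and viewed, at most 10 in all, crops included, and the job is handed in when it is done.

Besides the shell and the picture viewer there is one more tool, called after "Call:" as a command line: name --argument value ..., lists and objects as JSON in quotes. play_rows: Moves the arm, as the interface text tells. Shifts and turns lie within -1 to 1; 1 stands for 50 mm of shift or 4 degrees of turn. Its arguments: {"type":"object","properties":{"moves":{"type":"array"},"force":{"type":"number"}},"required":["moves"]}

```bash
mkdir -p pics; ls; cat > h.py <<'E'
import numpy as np, cv2
from bench import bot, capture, get_calibration, ticket, models
def world(cam,px,depth=None,z=None):
    c=get_calibration(cam);K=np.array(c["K"]);T=np.array(c["T"])
    px=np.atleast_2d(px).astype(float)
    r=np.c_[px,np.ones(len(px))]@np.linalg.inv(K).T
    if z is not None:
        d=r@T[:3,:3].T; s=(z-T[2,3])/d[:,2]; return T[:3,3]+d*s[:,None]
    return (r*np.atleast_1d(depth)[:,None])@T[:3,:3].T+T[:3,3]
E
python3 - <<'E'
from h import *
for c in("top","side"):
    p,d=capture(c); cv2.imwrite(f"pics/{c}0.png",p[:,:,::-1]); np.save(f"pics/{c}0.npy",d)
    print(c,get_calibration(c)["T"][:3,3] if hasattr(get_calibration(c)["T"],'shape') else get_calibration(c)["T"])
    for n in("dispenser","hole","spout","hub","tumbler","battery_box","lantern"):
        for m in models.masks_of(c,n)[:4]:
            u,v=m["position"]; dd=d[int(v),int(u)]
            print(n,round(m["score"],2),np.round([u,v]),m["mask"].sum(),world(c,[u,v],dd).round(3))
print(bot.read_state()["t"])
E
```

```text
pics
top [ 0.26803171 -0.01327171  1.51453477]
dispenser 0.96 [291. 243.] 1548 [[0.502 0.064 0.058]]
dispenser 0.85 [293. 165.] 1476 [[0.697 0.057 0.052]]
dispenser 0.64 [281. 308.] 1632 [[0.349 0.091 0.059]]
dispenser 0.62 [367. 218.] 1519 [[ 0.561 -0.12   0.053]]
hole 0.83 [292. 235.] 1190 [[0.521 0.061 0.064]]
hole 0.66 [286. 305.] 1238 [[0.356 0.079 0.057]]
hole 0.59 [366. 220.] 1133 [[ 0.554 -0.116  0.066]]
hole 0.56 [287. 162.] 1292 [[0.703 0.071 0.059]]
spout 0.97 [365. 218.] 1470 [[ 0.559 -0.114  0.065]]
spout 0.79 [293. 163.] 1470 [[0.702 0.056 0.059]]
spout 0.76 [279. 309.] 1504 [[0.346 0.094 0.06 ]]
spout 0.61 [289. 242.] 1658 [[0.505 0.069 0.062]]
hub 0.8 [366. 222.] 1350 [[ 0.548 -0.116  0.061]]
hub 0.79 [292. 235.] 1261 [[0.523 0.063 0.049]]
hub 0.79 [284. 308.] 1360 [[ 0.268 -0.013  1.515]]
hub 0.69 [292. 166.] 1272 [[0.693 0.059 0.062]]
tumbler 0.93 [169. 206.] 909 [[0.614 0.374 0.005]]
battery_box 0.94 [173. 266.] 864 [[0.456 0.352 0.039]]
lantern 0.75 [476. 229.] 1425 [[ 0.514 -0.361  0.124]]
side [0.08924525 0.93453123 0.91837401]
dispenser 0.91 [304. 261.] 2199 [[
[... 199 characters left out ...]
. 205.] 1029 [[ 0.55  -0.105  0.057]]
hole 0.88 [370. 285.] 1579 [[0.35  0.097 0.059]]
hole 0.67 [304. 251.] 1425 [[0.515 0.066 0.061]]
hole 0.57 [230. 233.] 1326 [[0.692 0.075 0.056]]
spout 0.83 [304. 260.] 2168 [[0.503 0.085 0.057]]
spout 0.73 [229. 241.] 1711 [[0.677 0.102 0.058]]
spout 0.69 [370. 295.] 2515 [[0.342 0.121 0.057]]
spout 0.58 [320. 210.] 1625 [[ 0.544 -0.083  0.058]]
hub 0.9 [325. 204.] 1117 [[ 0.544 -0.108  0.058]]
hub 0.83 [225. 234.] 1281 [[0.695 0.088 0.06 ]]
hub 0.68 [301. 255.] 1444 [[0.518 0.071 0.055]]
tumbler 0.79 [190. 332.] 2053 [[0.62  0.34  0.039]]
battery_box 0.78 [259. 377.] 1738 [[0.453 0.371 0.034]]
lantern 0.61 [370. 152.] 1649 [[ 0.518 -0.333  0.083]]
0.8
```

```bash
python3 - <<'E'
import cv2
p=cv2.imread("pics/top0.png"); cv2.imwrite("pics/topc.png",cv2.resize(p[120:360,220:420],None,fx=2.5,fy=2.5,interpolation=cv2.INTER_CUBIC))
p=cv2.imread("pics/side0.png"); cv2.imwrite("pics/sidec.png",cv2.resize(p[160:340,190:430],None,fx=3.3,fy=3.3,interpolation=cv2.INTER_CUBIC))
E
```

```text
(no output)
```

View pics/topc.png

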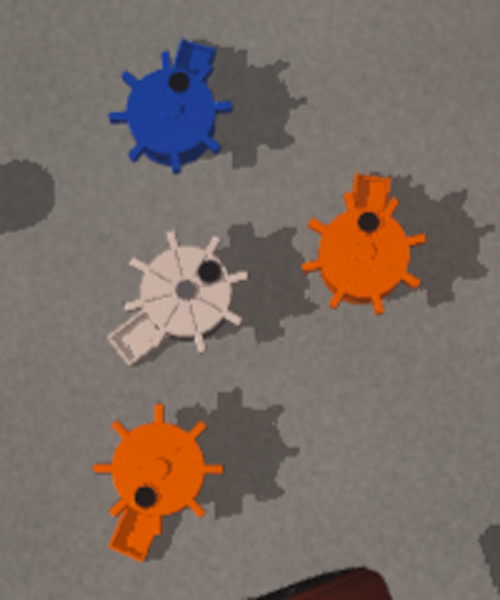

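View pics/sidec.png

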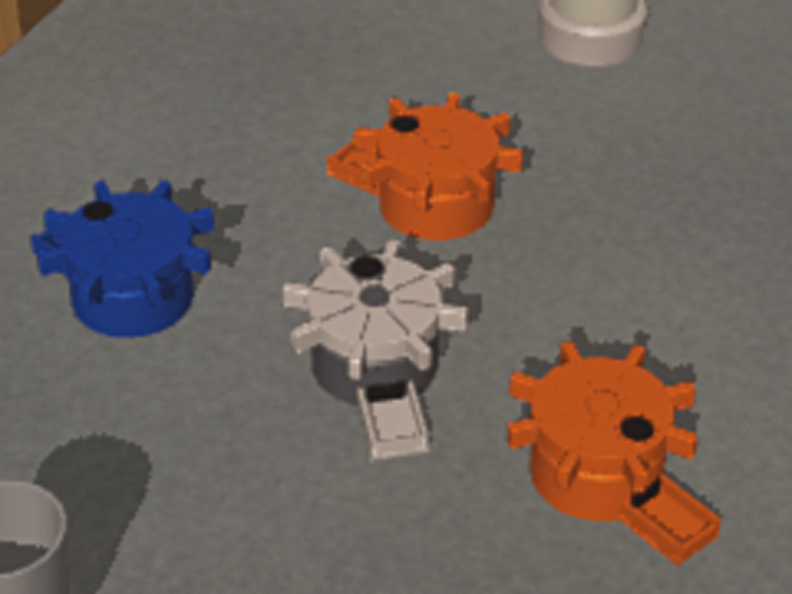

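View pics/top0.png

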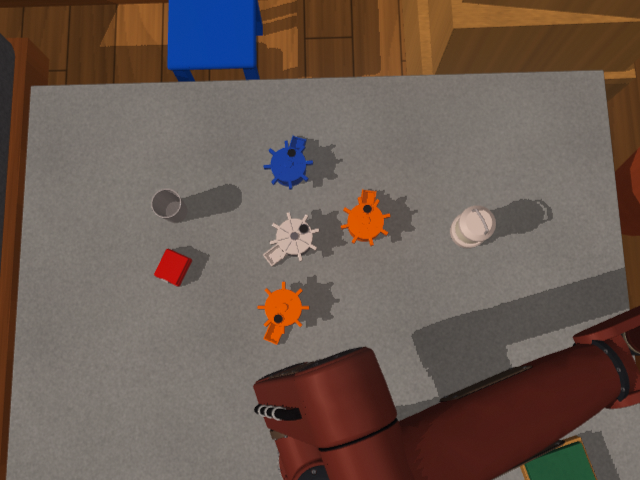

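The top view shows four dispensers: blue at (288,165), orange at (367,222) and (283,307), and white/grey at (295,236). The white one at (295,236) is meant, because it has a white wheel, a grey drum and a grey hub cap; the enlarged crop confirms this. Its spout is at lower left (about 272,256) and its hole is opposite at (304,228), so it is about 4 clicks short. Next I measure it.

```bash
cat > meas.py <<'E'
from h import *
from scipy.optimize import minimize
def measure(cam,p,d,c0=(0.515,0.064)):
    v,u=np.mgrid[0:480,0:640]; px=np.c_[u.ravel(),v.ravel()]
    P=world(cam,px,d.ravel()); rgb=p.reshape(-1,3).astype(int)
    near=(np.hypot(P[:,0]-c0[0],P[:,1]-c0[1])<.075)&(d.ravel()>0)
    sat=rgb.max(1)-rgb.min(1)<60
    top=near&sat&(abs(P[:,2]-.058)<.008)&(rgb.max(1)>20)
    X=world(cam,px[top],z=.058)[:,:2]
    wh=rgb[top].min(1)>100; dk=rgb[top].max(1)<70
    # star fit: hub x,y and tooth phase, on a soft-edged template
    g=np.stack(np.meshgrid(np.arange(-.08,.08,.001),np.arange(-.08,.08,.001)),-1).reshape(-1,2)+c0
    from scipy.spatial import cKDTree
    dist,_=cKDTree(X).query(g); obs=(dist<.0016).astype(float)
    def cost(q):
        a=g-q[:2]; r=np.hypot(*a.T); th=np.arctan2(a[:,1],a[:,0])-q[2]
        w=np.pi/4; t=(th+w/2)%w-w/2   # tooth at 0
        e=np.maximum(abs(r*np.sin(t))-.004,r-.061); s=np.minimum(r-.044,e)
        return np.mean((obs-1/(1+np.exp(s/.0008)))**2)
    best=min((minimize(cost,[*X.mean(0),ph],method="Nelder-Mead",options=dict(initial_simplex=np.array([*X.mean(0),ph])+np.array([[0,0,0],[.004,0,0],[0,.004,0],[0,0,.15]]))) for ph in np.arange(0,.785,.13)),key=lambda r:r.fun)
    hub=best.x[:2]; tooth=np.degrees(best.x[2])%45
    r=np.hypot(*(X-hub).T); dkp=X[dk&(r<.044)&(r>.016)]
    hole=dkp.mean(0)-hub if len(dkp) else np.array([np.nan]*2)
    # chute: white, low, outside wheel
    lo=near|((np.hypot(P[:,0]-hub[0],P[:,1]-hub[1])<.1)&(d.ravel()>0)); lo&=sat&(rgb.min(1)>110)&(P[:,2]<.02)
    rr=P[lo][:,:2]-hub; sp=rr.mean(0) if lo.sum() else np.array([np.nan]*2)
    a=lambda w:np.degrees(np.arctan2(w[1],w[0]))
    print(cam,"hub",hub.round(4),"tooth",tooth.round(1),"cost",round(best.fun,4),"hole az",a(hole).round(1),"r",np.hypot(*hole).round(4),len(dkp),
     "spout az",a(sp).round(1),"r",np.hypot(*sp).round(3),lo.sum(),"wheel",(((a(hole)-a(sp)+100)%360)-460 if (a(hole)-a(sp)+100)%360>200 else (a(hole)-a(sp)+100)%360-100).round(1))
if __name__=="__main__":
    import sys
    for c in sys.argv[1:]:
        p,d=capture(c); measure(c,p,d)
E
python3 - <<'E'
from meas import *
for c in("top","side"): measure(c,cv2.imread(f"pics/{c}0.png")[:,:,::-1],np.load(f"pics/{c}0.npy"))
s=bot.read_state(); print(s)
E
```

```text
top hub [0.5192 0.0567] tooth 13.8 cost 0.0159 hole az -50.4 r 0.0298 56 spout az 96.0 r 0.023 1922 wheel -146.4
side hub [0.5179 0.0619] tooth 13.9 cost 0.0586 hole az -56.0 r 0.0348 47 spout az 128.3 r 0.064 296 wheel -184.3
{'t': 0.8, 'qpos': array([-1.23421715e+00,  2.16878824e-01,  1.61334843e+00, -5.87270797e-08,
        1.31129799e+00, -1.12172511e-01]), 'dq': array([ 5.17716225e-04,  2.38281233e-04, -6.53431652e-04,  2.15755488e-03,
        8.99571198e-05,  3.34810673e-04]), 'joint_efforts': array([ 5.34074898e-04, -3.96831357e+01, -3.04235137e+01, -1.19789361e-04,
        5.98360875e-04,  3.59563771e-06]), 'tool_pos': array([ 0.27119901, -0.56313797,  0.24234039]), 'tool_rot': array([3.34919192e-05, 9.74933168e-01, 2.22497903e-01, 3.74519472e-06]), 'wrist_force': array([-0.00748242,  0.01065037,  0.65403729]), 'torque': array([ 0.01287968, -0.01875401, -0.01142216]), 'finger_force': 0.0, 'grip_width': 0.08549662447681881}
```

```bash
python3 - <<'E'
from h import *
for cam,b in(("top",(285,226,305,246)),("side",(292,238,316,262))):
    p=cv2.imread(f"pics/{cam}0.png")[:,:,::-1].astype(int); x0,y0,x1,y1=b
    s=p[y0:y1,x0:x1]; m=((s.max(2)<130)&(s.min(2)>70)).astype(np.uint8)
    n,l,st,ce=cv2.connectedComponentsWithStats(m,connectivity=4)
    for i in range(1,n):
        if st[i,4]>8: c=ce[i]+[x0,y0]; print(cam,st[i],c.round(1),world(cam,c,z=.058).round(4))
print(world("top",[[294.8,236],[303.6,228.4]],z=.058),world("side",[[190+374/3.3,160+295/3.3],[190+367/3.3,160+267/3.3]],z=.058))
print(world("top",[[272,256]],z=.006),world("side",[[190+395/3.3,160+420/3.3]],z=.006))
E
```

```text
top [ 5  6  9  8 50] [294.  235.6] [[0.5208 0.0568 0.058 ]]
side [ 6  5  8  3 10] [301.6 244. ] [[0.5306 0.0423 0.058 ]]
side [ 7  8  9  7 44] [303.1 249.1] [[0.5203 0.0559 0.058 ]]
[[0.51971657 0.05489764 0.058     ]
 [0.5377442  0.03345584 0.058     ]] [[0.51951197 0.05650694 0.058     ]
 [0.53588104 0.03340885 0.058     ]]
[[0.47988907 0.11447856 0.006     ]] [[0.48038776 0.10653396 0.006     ]]
```

The hub is at about (0.520, 0.0565). Gap middles lie at -98.7° + 45k, the spout at 126.3°, and the wheel is at about -π. I'll shut the jaws, put the fingertips in the gap at -98.7° and sweep an arc of four 45° steps, pausing at each click.

Call:
play_rows --moves '[{"jaw":1,"offset":[0.236,0.5365,0],"roll":-0.43},{"jaw":1,"offset":[0.236,0.5365,0],"roll":-0.43},{"jaw":1,"offset":[0.236,0.5365,0],"roll":-0.43},{"jaw":1,"offset":[0.236,0.5365,0],"roll":-0.43},{"jaw":1,"offset":[0.236,0.5365,0],"roll":-0.43},{"jaw":1,"offset":[0.236,0.5365,0],"roll":-0.43},{"jaw":1,"offset":[0.236,0.5365,0],"roll":-0.43},{"jaw":1,"offset":[0.236,0.5365,0],"roll":-0.43},{"jaw":1,"offset":[0.236,0.5365,0],"roll":-0.43},{"jaw":1,"offset":[0.236,0.5365,0],"roll":-0.43},{"jaw":1,"offset":[0.236,0.5365,0],"roll":-0.43},{"jaw":1,"offset":[0.236,0.5365,0],"roll":-0.43},{"jaw":1,"offset":[0.236,0.5365,0],"roll":-0.43},{"jaw":1,"offset":[0.236,0.5365,0],"roll":-0.43},{"jaw":1,"offset":[0.236,0.5365,0],"roll":-0.43},{"jaw":1,"offset":[0.236,0.5365,0],"roll":-0.43},{"jaw":1,"offset":[0.236,0.5365,0],"roll":-0.43},{"jaw":1,"offset":[0.236,0.5365,0],"roll":-0.43},{"jaw":1,"offset":[0.236,0.5365,0],"roll":-0.43},{"jaw":1,"offset":[0.236,0.5365,0],"roll":-0.43}]'

```text
t: 2.8
tool_pos: [0.5076, -0.0254, 0.2426]
tool_rot: [0.0, 0.997, -0.076, 0.0]
wrist_force: [0.7, -0.2, 0.4]
grip_width: -0.0
finger_force: 0.0
```

Call:
play_rows --moves '[{"jaw":1,"offset":[0,0,-0.7],"roll":0},{"jaw":1,"offset":[0,0,-0.7],"roll":0},{"jaw":1,"offset":[0,0,-0.7],"roll":0},{"jaw":1,"offset":[0,0,0],"roll":0},{"jaw":1,"offset":[0,0,0],"roll":0}]'

```text
t: 3.3
tool_pos: [0.5069, -0.0266, 0.1373]
tool_rot: [-0.0, 0.997, -0.076, -0.001]
wrist_force: [0.2, 0.1, 0.6]
grip_width: 0.0003
finger_force: 0.0
```

```bash
python3 - <<'E'
from h import *
p,d=capture("side"); cv2.imwrite("pics/s1.png",cv2.resize(p[100:300,220:420,::-1],None,fx=3,fy=3,interpolation=cv2.INTER_CUBIC))
c=get_calibration("side");K=np.array(c["K"]);T=np.linalg.inv(np.array(c["T"]))
s=bot.read_state()["tool_pos"]
for q in (s,s-[0,0,.011]):
    w=T[:3,:3]@q+T[:3,3]; w=K@w; print(((w[:2]/w[2])-[220,100])*3)
E
```

```text
[314.6964735  298.34620782]
[314.4025841  310.62414297]
```

View pics/s1.png

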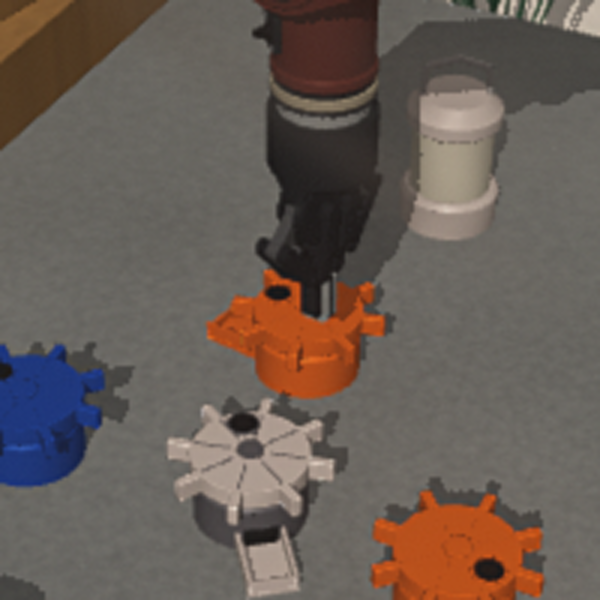

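The side view shows the shut fingertips at crop (317,315), where the model projects them, and the white wheel is clear. Now I descend outside the teeth, then move in.

Call:
play_rows --moves '[{"jaw":1,"offset":[0,0,-0.5],"roll":0},{"jaw":1,"offset":[0,0,-0.5],"roll":0},{"jaw":1,"offset":[0,0,-0.4],"roll":0},{"jaw":1,"offset":[0,0,-0.23],"roll":0},{"jaw":1,"offset":[0,0,0],"roll":0},{"jaw":1,"offset":[0,0,0],"roll":0}]'

```text
t: 3.95
tool_pos: [0.5087, -0.0269, 0.0574]
tool_rot: [0.0, 0.997, -0.076, 0.001]
wrist_force: [1.3, 0.2, 0.0]
grip_width: 0.0
finger_force: 0.0
```

Call:
play_rows --moves '[{"jaw":1,"offset":[0.01,0.075,0],"roll":0},{"jaw":1,"offset":[0.01,0.075,0],"roll":0},{"jaw":1,"offset":[0.01,0.075,0],"roll":0},{"jaw":1,"offset":[0.01,0.075,0],"roll":0},{"jaw":1,"offset":[0.015,0.07,0],"roll":0},{"jaw":1,"offset":[0,0,0],"roll":0},{"jaw":1,"offset":[0,0,0],"roll":0}]'

```text
t: 4.65
tool_pos: [0.5099, -0.0079, 0.0557]
tool_rot: [0.0, 0.997, -0.076, -0.0]
wrist_force: [0.9, -0.1, 0.7]
grip_width: -0.0005
finger_force: 0.0
```

```bash
python3 - <<'E'
from h import *
p,d=capture("side"); cv2.imwrite("pics/s2.png",cv2.resize(p[180:310,240:370,::-1],None,fx=4.5,fy=4.5,interpolation=cv2.INTER_CUBIC))
import math
hub=np.array([.5197,.0565]);r=.065
for a0 in (-98.7,-53.7,-8.7,36.3):
    P=[hub+r*np.array([math.cos(math.radians(a0+k*45/12)),math.sin(math.radians(a0+k*45/12))]) for k in range(13)]
    print(a0,(np.diff(P,axis=0)/.05).round(3).tolist(),P[-1].round(4))
E
```

```text
-98.7 [[0.084, -0.01], [0.085, -0.005], [0.085, 0.001], [0.085, 0.007], [0.084, 0.012], [0.083, 0.018], [0.082, 0.023], [0.08, 0.028], [0.078, 0.033], [0.076, 0.039], [0.073, 0.043], [0.07, 0.048]] [0.5582 0.0041]
-53.7 [[0.067, 0.053], [0.063, 0.057], [0.059, 0.061], [0.055, 0.065], [0.051, 0.068], [0.046, 0.071], [0.042, 0.074], [0.037, 0.077], [0.032, 0.079], [0.026, 0.081], [0.021, 0.082], [0.016, 0.084]] [0.584  0.0467]
-8.7 [[0.01, 0.084], [0.005, 0.085], [-0.001, 0.085], [-0.007, 0.085], [-0.012, 0.084], [-0.018, 0.083], [-0.023, 0.082], [-0.028, 0.08], [-0.033, 0.078], [-0.039, 0.076], [-0.043, 0.073], [-0.048, 0.07]] [0.5721 0.095 ]
36.3 [[-0.053, 0.067], [-0.057, 0.063], [-0.061, 0.059], [-0.065, 0.055], [-0.068, 0.051], [-0.071, 0.046], [-0.074, 0.042], [-0.077, 0.037], [-0.079, 0.032], [-0.081, 0.026], [-0.082, 0.021], [-0.084, 0.016]] [0.5295 0.1208]
```

View pics/s2.png

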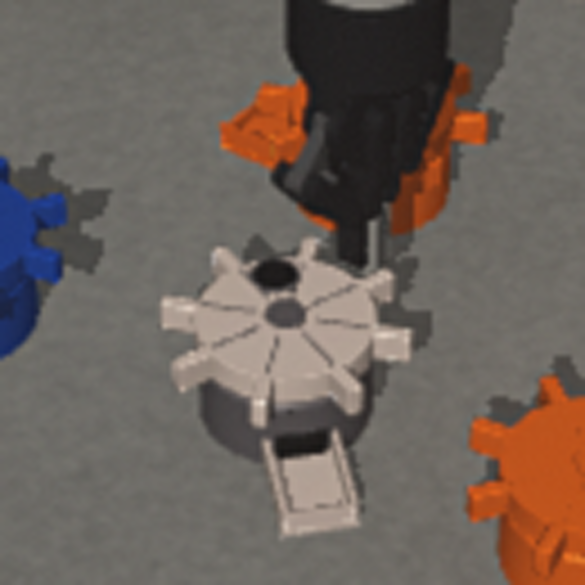

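The fingertips sit in the gap between the tooth at (305,250) and the one at (375,290), with no contact force. Sweeping the first click.

Call:
play_rows --moves '[{"jaw":1,"offset":[0.084,-0.01,0],"roll":0.9375},{"jaw":1,"offset":[0.085,-0.005,0],"roll":0.9375},{"jaw":1,"offset":[0.085,0.001,0],"roll":0.9375},{"jaw":1,"offset":[0.085,0.007,0],"roll":0.9375},{"jaw":1,"offset":[0.084,0.012,0],"roll":0.9375},{"jaw":1,"offset":[0.083,0.018,0],"roll":0.9375},{"jaw":1,"offset":[0.082,0.023,0],"roll":0.9375},{"jaw":1,"offset":[0.08,0.028,0],"roll":0.9375},{"jaw":1,"offset":[0.078,0.033,0],"roll":0.9375},{"jaw":1,"offset":[0.076,0.039,0],"roll":0.9375},{"jaw":1,"offset":[0.073,0.043,0],"roll":0.9375},{"jaw":1,"offset":[0.07,0.048,0],"roll":0.9375},{"jaw":1,"offset":[0,0,0],"roll":0},{"jaw":1,"offset":[0,0,0],"roll":0},{"jaw":1,"offset":[0,0,0],"roll":0}]'

```text
t: 6.2
tool_pos: [0.5577, 0.0037, 0.0556]
tool_rot: [-0.0, 0.95, 0.311, -0.0]
wrist_force: [-0.2, -0.5, -0.7]
grip_width: 0.0001
finger_force: 0.0
```

```bash
cat > look.py <<'E'
from meas import *
import sys
p,d=capture("side"); cv2.imwrite(f"pics/{sys.argv[1]}.png",cv2.resize(p[180:310,240:370,::-1],None,fx=4.5,fy=4.5,interpolation=cv2.INTER_CUBIC))
measure("side",p,d,(0.5197,.0565))
s=bot.read_state();a=s["tool_pos"][:2]-[.5197,.0565];print(s["tool_pos"],s["wrist_force"],"r",np.hypot(*a),"az",np.degrees(np.arctan2(a[1],a[0])),s["t"])
E
python3 look.py s3
```

```text
side hub [0.5177 0.0622] tooth 14.9 cost 0.0698 hole az -17.5 r 0.0326 50 spout az 128.3 r 0.062 310 wheel -145.7
[0.55774532 0.00367246 0.05562976] [-0.39919372 -0.40369215  0.02550028] r 0.06510142304491055 az -54.239335914650844 6.25
```

View pics/s3.png

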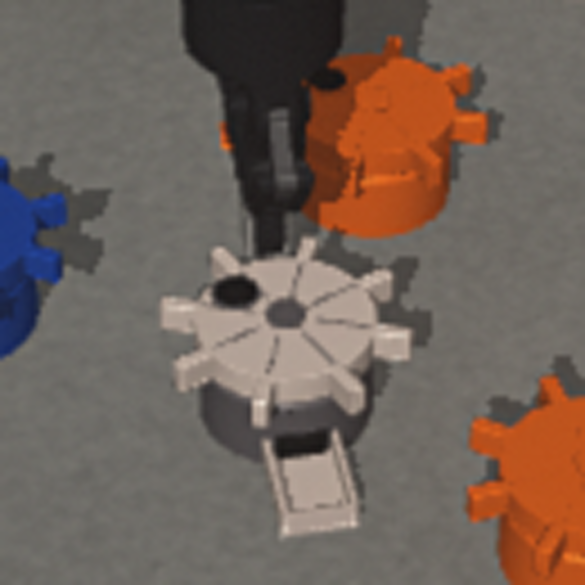

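One click done: the hole moved to (236,292), the dispenser is unmoved and the finger stands mid-gap. Second click, then a rest.

Call:
play_rows --moves '[{"jaw":1,"offset":[0.067,0.053,0],"roll":0.9375},{"jaw":1,"offset":[0.063,0.057,0],"roll":0.9375},{"jaw":1,"offset":[0.059,0.061,0],"roll":0.9375},{"jaw":1,"offset":[0.055,0.065,0],"roll":0.9375},{"jaw":1,"offset":[0.051,0.068,0],"roll":0.9375},{"jaw":1,"offset":[0.046,0.071,0],"roll":0.9375},{"jaw":1,"offset":[0.042,0.074,0],"roll":0.9375},{"jaw":1,"offset":[0.037,0.077,0],"roll":0.9375},{"jaw":1,"offset":[0.032,0.079,0],"roll":0.9375},{"jaw":1,"offset":[0.026,0.081,0],"roll":0.9375},{"jaw":1,"offset":[0.021,0.082,0],"roll":0.9375},{"jaw":1,"offset":[0.016,0.084,0],"roll":0.9375},{"jaw":1,"offset":[0,0,0],"roll":0},{"jaw":1,"offset":[0,0,0],"roll":0},{"jaw":1,"offset":[0,0,0],"roll":0},{"jaw":1,"offset":[0,0,0],"roll":0},{"jaw":1,"offset":[0,0,0],"roll":0},{"jaw":1,"offset":[0,0,0],"roll":0}]'

```text
t: 8.05
tool_pos: [0.5839, 0.0462, 0.0558]
tool_rot: [0.0, 0.759, 0.651, 0.0]
wrist_force: [0.4, 0.5, -0.2]
grip_width: -0.0002
finger_force: 0.0
```

```bash
python3 look.py s4
```

```text
side hub [0.5179 0.0618] tooth 14.5 cost 0.072 hole az 24.5 r 0.0283 56 spout az 128.0 r 0.063 315 wheel -103.5
[0.58394845 0.04626854 0.05579736] [ 0.16996192 -0.02927129  0.21613101] r 0.06505802347212905 az -9.048284329139836 8.1
```

View pics/s4.png

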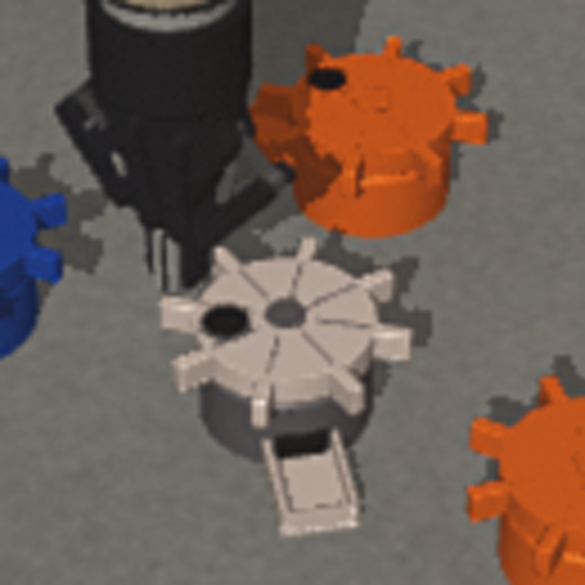

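The wheel rests two clicks before the spout, with the hole at (226,321). Third click.

Call:
play_rows --moves '[{"jaw":1,"offset":[0.01,0.084,0],"roll":0.9375},{"jaw":1,"offset":[0.005,0.085,0],"roll":0.9375},{"jaw":1,"offset":[-0.001,0.085,0],"roll":0.9375},{"jaw":1,"offset":[-0.007,0.085,0],"roll":0.9375},{"jaw":1,"offset":[-0.012,0.084,0],"roll":0.9375},{"jaw":1,"offset":[-0.018,0.083,0],"roll":0.9375},{"jaw":1,"offset":[-0.023,0.082,0],"roll":0.9375},{"jaw":1,"offset":[-0.028,0.08,0],"roll":0.9375},{"jaw":1,"offset":[-0.033,0.078,0],"roll":0.9375},{"jaw":1,"offset":[-0.039,0.076,0],"roll":0.9375},{"jaw":1,"offset":[-0.043,0.073,0],"roll":0.9375},{"jaw":1,"offset":[-0.048,0.07,0],"roll":0.9375},{"jaw":1,"offset":[0,0,0],"roll":0},{"jaw":1,"offset":[0,0,0],"roll":0},{"jaw":1,"offset":[0,0,0],"roll":0},{"jaw":1,"offset":[0,0,0],"roll":0},{"jaw":1,"offset":[0,0,0],"roll":0},{"jaw":1,"offset":[0,0,0],"roll":0}]'

```text
t: 9.9
tool_pos: [0.5722, 0.0945, 0.0558]
tool_rot: [0.0, 0.452, 0.892, 0.0]
wrist_force: [-0.8, -0.6, -0.3]
grip_width: 0.0002
finger_force: 0.0
```

```bash
python3 look.py s5
```

```text
side hub [0.5175 0.062 ] tooth 13.6 cost 0.0729 hole az 73.3 r 0.0247 51 spout az 128.2 r 0.063 311 wheel -54.9
[0.57218347 0.09448454 0.05581667] [ 0.06531754 -0.37156161 -0.09152739] r 0.06478687633267048 az 35.894870868628594 9.95
```

View pics/s5.png

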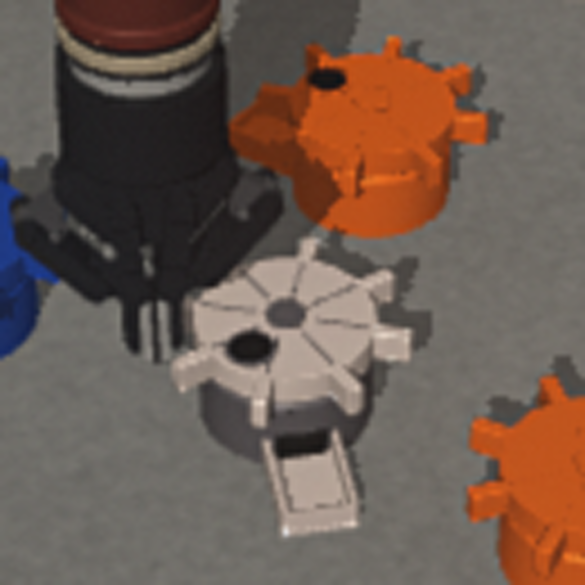

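The wheel rests one click before the spout, with the hole at (251,347) and the dispenser unmoved. Last click, then withdraw radially (az 81.3°) and lift.

Call:
play_rows --moves '[{"jaw":1,"offset":[-0.053,0.067,0],"roll":0.9375},{"jaw":1,"offset":[-0.057,0.063,0],"roll":0.9375},{"jaw":1,"offset":[-0.061,0.059,0],"roll":0.9375},{"jaw":1,"offset":[-0.065,0.055,0],"roll":0.9375},{"jaw":1,"offset":[-0.068,0.051,0],"roll":0.9375},{"jaw":1,"offset":[-0.071,0.046,0],"roll":0.9375},{"jaw":1,"offset":[-0.074,0.042,0],"roll":0.9375},{"jaw":1,"offset":[-0.077,0.037,0],"roll":0.9375},{"jaw":1,"offset":[-0.079,0.032,0],"roll":0.9375},{"jaw":1,"offset":[-0.081,0.026,0],"roll":0.9375},{"jaw":1,"offset":[-0.082,0.021,0],"roll":0.9375},{"jaw":1,"offset":[-0.084,0.016,0],"roll":0.9375},{"jaw":1,"offset":[0,0,0],"roll":0},{"jaw":1,"offset":[0,0,0],"roll":0},{"jaw":1,"offset":[0,0,0],"roll":0}]'

```text
t: 11.45
tool_pos: [0.5299, 0.1203, 0.056]
tool_rot: [0.0, 0.076, 0.997, 0.0]
wrist_force: [-0.1, 0.4, 0.1]
grip_width: 0.0001
finger_force: 0.0
```

Call:
play_rows --moves '[{"jaw":1,"offset":[0.015,0.1,0],"roll":0},{"jaw":1,"offset":[0.015,0.1,0],"roll":0},{"jaw":1,"offset":[0.015,0.1,0],"roll":0},{"jaw":1,"offset":[0.015,0.1,0],"roll":0},{"jaw":1,"offset":[0.015,0.1,0],"roll":0},{"jaw":1,"offset":[0.015,0.1,0],"roll":0},{"jaw":1,"offset":[0,0,0.5],"roll":0},{"jaw":1,"offset":[0,0,0.8],"roll":0},{"jaw":1,"offset":[0,0,0.8],"roll":0},{"jaw":1,"offset":[0.8,0,0.4],"roll":0},{"jaw":1,"offset":[0.8,0,0.4],"roll":0},{"jaw":1,"offset":[0,0,0],"roll":0},{"jaw":1,"offset":[0,0,0],"roll":0}]'

```text
t: 12.75
tool_pos: [0.6147, 0.1505, 0.2013]
tool_rot: [0.0, 0.076, 0.997, 0.0]
wrist_force: [-1.1, 0.3, -0.2]
grip_width: -0.0004
finger_force: 0.0
```

```bash
python3 look.py s6
```

```text
side hub [0.518 0.062] tooth 13.4 cost 0.0567 hole az 129.7 r 0.0241 50 spout az 128.2 r 0.065 289 wheel 1.5
[0.61309118 0.15047279 0.19988685] [-0.21362506 -0.14924069 -1.06455714] r 0.13248697589501923 az 45.17785481318723 12.8
```

View pics/s6.png

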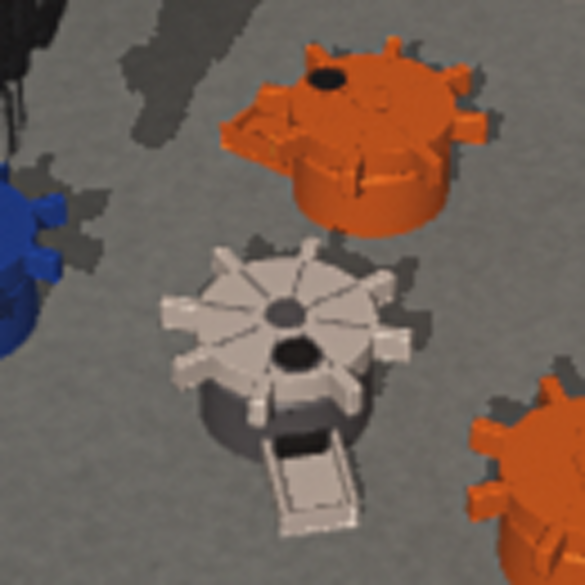

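The hole at (297,352) stands over the spout at (315,490), the arm is clear and the dispenser is unmoved, so I hand the job in.

```bash
python3 -c "
from bench import ticket
print(ticket.sign_off())"
```

```text
the job is handed in; nothing more can be done
None
```

I turned the wheel four clicks counter-clockwise, resting it at each one, until the dose hole stood over the spout; the dispenser showed no shift in the side camera, and I handed the job in at about 13 s with the arm clear (the sign-off gave no verdict).

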